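Slide the top gel cassette onto the light box

TASK

Slide the uppermost gel cassette straight out of the blue rack, over the low front lip and onto the white top of the light box, until it lies flat, centred and flush against the metal stop bar at the far end, so that it can be read. Slide it, do not pick it up, and touch down on it slowly and press only as lightly as it takes, for the pile stands on a delicate stiff spring that must not be forced down; the three cassettes below it must stay in place in the rack and the things standing around must be left alone.

Things in the scene. Friction and masses are not known exactly. Their poses are not given: they have to be found in the camera images.
- rack: Blue magazine rack fixed to the worktop, holding a pile of four cassettes. Origin: centre of its underside; own x points out of the open front, z up. Base x -70 to +62, 120 mm wide. Cheeks beside the pile: inner faces y = -52 and +52, x -57 to +15, rising to 62 mm. Pile (unpressed): top cassette's underside at 43 mm, its top at 52 mm; its back edge is shut in while it is fully in the rack.
- follower (a joint): Sprung steel plate under the pile: how far it is pressed down (m). 0 = up against its stop, as at the start; grows downward to 0.003. The spring carries the pile: a downward press on the pile of about 3 to 4 N starts to move it, and it then yields 1 mm for each further 15 N; it comes back up when released.
- rack_back (a point): Top middle of the rack's back wall, 66 mm above the rack's underside at rack x = -60 mm; the wall is 6 mm thick, 116 mm wide, and its inner face (x = -57 mm) stands 2 mm behind the pile.
- rack_lip (a point): Top middle of the rack's front lip, 41 mm above the rack's underside; the lip is 5 mm thick (rack x 57 to 62 mm), 116 mm wide. It holds back the three lower cassettes (the third's top is at 43 mm); the top cassette passes over it unless the pile is pressed down 2 mm or more.
- top_cassette_centre (a point): Centre of the uppermost cassette: flat grey rigid plastic slab, 110 mm (own x, the slide direction) x 100 mm (own y) x 9 mm, flat top with a light blue window with dark blue bands. Smooth: plastic on plastic friction about 0.35; about 0.12 kg. Starts within 1 mm of the rack's middle, own x along the rack's x, loose on the third cassette. Too wide to grip.
- cassette_3_centre (a point): Centre of the third cassette (same size), directly below the top one. Loose; 1 to 3 mm of play in the rack.
- cassette_2_centre (a point): Centre of the second cassette (same size), loose.
- cassette_1_centre (a point): Centre of the lowest cassette (same size), loose.
- light_box: Grey light box fixed in front of the rack's open side, 150 (x) x 130 (y) mm, smooth flat white top 41.5 mm above its underside (1.5 mm below the top cassette's underside). Origin: centre of its underside; own x points away from the rack, within 0.05 rad of the rack's x. Near edge 4 to 12 mm beyond the lip, up to 6 mm aside. A cassette home against the stop bar is centred at x = +7 mm.
- stop_face (a point): Middle of the near face of the rigid aluminium stop bar across the light box's far end, at the height of the white top: light box x = +62 mm. The bar is 110 mm wide and stands 8 mm above the white top.
- tube_rack_centre (a point): Bystander: turquoise tube rack with six capped tubes, 56 x 170 x 84 mm, loose; point at mid height.
- reagent_bottle_centre (a point): Bystander: white bottle with blue cap, 62 mm diameter, 137 mm tall, loose; point at mid height.
- flask_centre (a point): Bystander: small conical flask with yellow content, 63 mm diameter, 105 mm tall, loose; point at mid height.
- timer_centre (a point): Bystander: white bench timer lying flat, 66 x 62 x 19 mm, loose; point at mid height.
Things that resemble listed ones, but are neither listed nor needed, are in the scene too. Of the things like the rack, leave any that is red; of the rest the larger one is meant.

How it is judged (in metres and radians):
On the way, in this order (a step that is already met when the one before it is completed fails the run):
1. the top cassette has been drawn at least 40 mm out of the rack while still lying on the pile or the lip (x of top_cassette_centre in the frame of rack between 0.04 and 0.1 m and z of top_cassette_centre in the frame of rack below 0.054 m), for 0.05 s.
2. the cassette lies flat on the light box against the stop bar (x of top_cassette_centre in the frame of light_box between 0.003 and 0.01 m and y of top_cassette_centre in the frame of light_box between -0.015 and 0.015 m and z of top_cassette_centre in the frame of light_box between 0.0425 and 0.049 m and angle between top_cassette_centre's own z axis and vertical below 0.05 rad and angle between the x axis of top_cassette_centre and the x axis of light_box, either way round below 0.05 rad), for 0.2 s.
At the end, for the whole second after the job is handed in: The top cassette lies still and flat (within 0.05 rad) on the light box's white top, its far edge against the stop bar (gap at most 4 mm), square to it within 0.05 rad and within 15 mm of the box's centre line; the three other cassettes lie within 6 mm of where they started (all of step 2 and linear speed of top_cassette below 0.01 m/s and distance of each of cassette_1_centre, cassette_2_centre, cassette_3_centre from where it was at the start of the episode below 0.006 m); the robot touches nothing.
It fails at once if the top cassette is lifted more than 15 mm above its starting height (z of top_cassette_centre in the frame of rack above 0.0625 m).
It fails at once if the top cassette is tipped more than 0.3 rad (angle between top_cassette_centre's own z axis and vertical above 0.3 rad).
It fails at once if the sprung pile is forced down by more than 1.7 mm (a steady press of about 29 N, or a knock) (value of joint follower above 0.0017 m).
It fails at once if one of the three lower cassettes is shifted by more than 10 mm (distance of any of cassette_1_centre, cassette_2_centre, cassette_3_centre from where it was at the start of the episode above 0.01 m).
It fails at once if a bystander is moved by more than 15 mm (distance of any of tube_rack_centre, reagent_bottle_centre, flask_centre, timer_centre from where it was at the start of the episode above 0.015 m).
It also fails if it takes over 48 s, if anything falls off the work surface, if the arm or the gripper's body presses on something with over 40 N, if the wrist force passes 120 N, or if a joint passes its speed limit or range.

ROBOT

A 6-joint arm with a two-finger parallel gripper is mounted at the origin on a cart in front of the work surface, level with it; the furniture and walls round the work are solid. World frame = base frame: x ahead of the robot, y to its left, z up, the work surface at z = 0. Lengths are in m, angles in degrees, forces in N, time in s.
With the tool pointing down it reaches from about 0.25 to 0.725 m from the base axis. Payload 9.7 kg.
Tool frame: the origin (TCP) lies between the finger pads; the fingertips stand 11 mm ahead of it and the grasp point (between the pads) lies 8 mm behind it; z points along the fingers, y is the line along which they close (so a half turn about z gives the same grasp; the last joint's range is limited). The gripper opens to 85 mm and grips with 20 to 120 N. Pads are 22 mm wide; open, the fingers measure 114 mm over their backs; the gripper's body (76 mm by 85 mm) begins 54 mm behind the grasp point. The pads swing forward as they close: fully open they stand 13 mm farther back than shut.
Start: joints at [74.599, 4.979, 10.078, 95.1, 0, 90], TCP at [0.146, 0.53, 0.242] pointing down, gripper open.
Joint ranges: [-179.16, 179.16], [-48.56, 103.87], [-65.8, 70.77], [-126.05, 130.52], [-82.76, 87.17], [-180, 180]. Speed limits (degrees/s): [127.2, 127.2, 147.25, 180, 180, 180].

INTERFACE

Orientations are given as [roll, pitch, yaw] about the fixed x, y, z axes, in that order (R = Rz(yaw) Ry(pitch) Rx(roll)).
In Python, from workcell import monitor, cams, ticket gives the robot as it stands.
- The arm moves only by the tool carry_out, never from a script. Its argument "plan" is a list of rows, each an object with "travel": the shift along the world's x, y, z as a fraction of full scale, a list of three; "angular": the turn, a rotation vector about the world's x, y, z as a fraction of full scale, a list of three; "grip": the gripper's target within -1 to 1 (fully open at 1, half-way at 0, shut at -1). In form: [{"travel": [x, y, z], "angular": [ax, ay, az], "grip": grip}, ...]. A call has 1 to 8 rows; each row is the pose to reach, as a shift and turn from the pose commanded when the call began; what a row does not reach only later rows make up. Full scale, the value 1, is 300 mm for a shift and 0.5 rad for a turn. A row lasts 1/12 s, in which the tool goes at most 41.7 mm and 7.16 degrees, less where a joint would pass 70% of its speed; a pose out of reach is approached as far as the arm can. A call with a number of a shift or a turn outside -1 to 1 is refused whole. A call with a gripper value outside its range is refused whole. The fingers move at their own pace and stop on an object; "grip_force" is the grip in N (left out, the last holds). Time passes only in rows, so rows that repeat a pose let the fingers close. It gives the time, the measured TCP pose, the force, the opening and the grip force at its end, in the units of the state.
- monitor.get_obs(): the state, without advancing time (a new reading comes with each control period).
- cams.camera(name): name is "scene" or "top" or "wrist"; returns a dict with "frame" (420x560x3 uint8, red, green, blue), "mtx" (3x3 intrinsics, pixels), "view" (4x4, takes a point from world to camera coordinates); the wrist camera has in their place "T_tool_cam" (4x4, takes a point from camera to tool coordinates, whose origin is the TCP and whose axes are the flange's). Camera axes: x right, y up, looking along -z (the intrinsics and any distortion apply to the point x, -y, -z); pixel columns grow to the right and rows downward; lengths in m; the calibration is good to about 2 mm. A picture is of the moment at which its call begins: read the wrist's pose just before it. There is no depth.
- ticket.job_done(): hands the job in; it is judged then, once.
The state is a dict: "time": time; "q": joint angles; "qd": joint speeds; "joint_efforts": joint torques, N m; "ee_pos": TCP position; "tcp_rot": TCP orientation; "wrist_force": force on the tool from outside, world axes, zero at the start; "torque": the same for the moment, N m; "opening": finger opening in m; "grasp_force": force on a finger pad.
Only numpy, scipy, OpenCV 4.12 (cv2) and the standard library are available. Lean on these libraries where they do the work, as an engineer would, in place of code of your own. Each camera call takes 0.05 s, during which the arm holds its last target. There are 200 camera calls.

## Working session

There is one attempt and no reset: what is moved stays moved. The work goes in short steps, Python scripts to look and compute and a tool call to move; the robot and the scene stay as the last step left them, time stands still between calls to the robot, and variables do not carry over. Pictures are saved under pics/ and viewed, at most 10 in all, crops included, and the job is handed in when it is done.

Besides the shell and the picture viewer there is one more tool, called by a JSON object that holds its "name" and its "arguments". carry_out: Moves the arm, as the interface text tells. Its arguments: {"type":"object","properties":{"plan":{"type":"array","items":{"type":"object","properties":{"travel":{"type":"array","items":{"type":"number"}},"angular":{"type":"array","items":{"type":"number"}},"grip":{"type":"number"}}}},"grip_force":{"type":"number"}},"required":["plan"]}

```bash
mkdir -p pics; python3 - <<'E'
from workcell import monitor, cams
import cv2
o=monitor.get_obs();print({k:o[k] for k in("time","ee_pos","tcp_rot","wrist_force","opening")})
for n in("scene","top"):
    c=cams.camera(n);cv2.imwrite(f"pics/{n}0.png",c["frame"][...,::-1]);print(n,c["mtx"],c["view"],[k for k in c])
c=cams.camera("wrist");print(c["T_tool_cam"],c["mtx"],c.keys())
E
```

```text
{'time': 0.0, 'ee_pos': array([0.1460171 , 0.53004495, 0.24156774]), 'tcp_rot': array([-1.79922975e+02, -1.35246110e-04,  1.64599501e+02]), 'wrist_force': array([-0.83181291,  0.07153195, -0.1496732 ]), 'opening': 0.08523896163882849}
scene [[381.86662804   0.         271.94312176]
 [  0.         381.86662804 210.75526109]
 [  0.           0.           1.        ]] [[ 0.61812017 -0.78581724 -0.02046269 -0.29981729]
 [ 0.30462118  0.21545406  0.92778526 -0.29737058]
 [-0.72466088 -0.57971615  0.37255308 -0.41566607]
 [ 0.          0.          0.          1.        ]] ['frame', 'mtx', 'view']
top [[404.45359115   0.         272.02039187]
 [  0.         404.45359115 213.21204467]
 [  0.           0.           1.        ]] [[ 0.026912   -0.99956243  0.01227571  0.07552282]
 [ 0.98484225  0.02861667  0.1710755  -0.63482787]
 [-0.17135193  0.00748566  0.98518145 -0.92091351]
 [ 0.          0.          0.          1.        ]] ['frame', 'mtx', 'view']
[[ 2.58896497e-04  9.53755131e-01  3.00584570e-01  7.65753755e-02]
 [ 9.99999963e-01 -2.20594809e-04 -1.61362428e-04 -5.04708251e-05]
 [-8.75928482e-05  3.00584601e-01 -9.53755152e-01 -1.32360595e-01]
 [ 0.00000000e+00  0.00000000e+00  0.00000000e+00  1.00000000e+00]] [[346.54019266   0.         281.74274995]
 [  0.         346.54019266 205.37871278]
 [  0.           0.           1.        ]] dict_keys(['frame', 'mtx', 'T_tool_cam'])
```

View pics/top0.png

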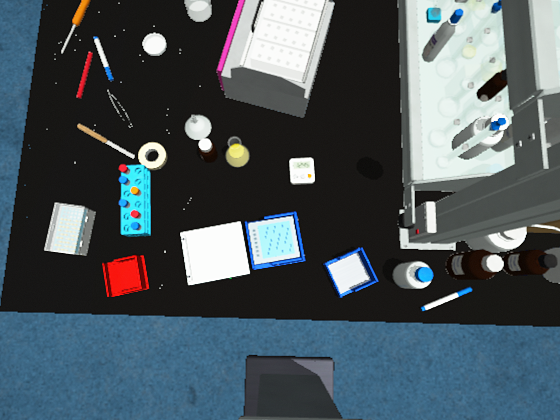

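View pics/scene0.png

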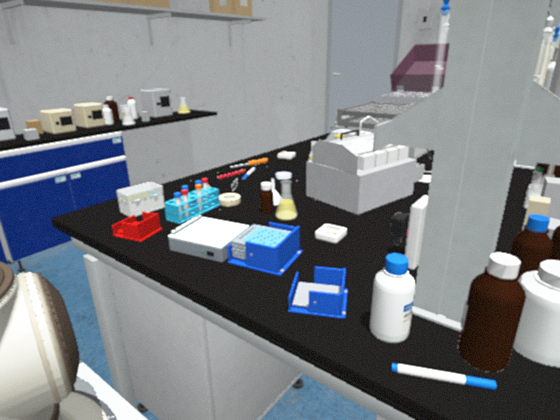

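The top view shows the large blue rack with the cassette at about (275,240). The light box is to its left at (215,253). The small blue rack at (351,272) and the red one at (125,276) are decoys. The slide runs roughly along world +y.

```bash
cat > h.py <<'E'
import numpy as np, cv2
from scipy.spatial.transform import Rotation as R
from workcell import monitor, cams
def shot(n,fn=None):
    o=monitor.get_obs(); c=cams.camera(n); K=c["mtx"]
    if n=="wrist":
        T=np.eye(4);T[:3,:3]=R.from_euler("xyz",o["tcp_rot"],degrees=True).as_matrix();T[:3,3]=o["ee_pos"]
        W=T@c["T_tool_cam"]
    else: W=np.linalg.inv(c["view"])
    if fn: cv2.imwrite(fn,c["frame"][...,::-1])
    return c["frame"],K,W
def cast(K,W,px,z):
    px=np.atleast_2d(px).astype(float)
    d=np.c_[(px[:,0]-K[0,2])/K[0,0],-(px[:,1]-K[1,2])/K[1,1],-np.ones(len(px))]@W[:3,:3].T
    return (W[:3,3]+d*((z-W[2,3])/d[:,2])[:,None])[:,:2]
def proj(K,W,p):
    q=np.linalg.inv(W)@np.append(p,1); return K[0,0]*q[0]/-q[2]+K[0,2],K[1,1]*q[1]/q[2]*1+K[1,2] 
def rects(f,K,W,lo,hi,z,roi,n=1,minA=200):
    x0,y0,x1,y1=roi; m=cv2.inRange(cv2.cvtColor(f,cv2.COLOR_RGB2HSV),lo,hi); k=np.zeros_like(m);k[y0:y1,x0:x1]=m[y0:y1,x0:x1]
    k=cv2.morphologyEx(k,cv2.MORPH_CLOSE,np.ones((5,5)))
    cs=sorted(cv2.findContours(k,0,2)[0],key=cv2.contourArea)[::-1][:n]
    for c in cs:
        if cv2.contourArea(c)<minA: continue
        w=cast(K,W,c[:,0,:],z); r=cv2.minAreaRect((w*1000).astype(np.float32))
        print(cv2.contourArea(c),"centre mm",np.round(r[0],1),"size",np.round(r[1],1),"ang",round(r[2],2))
E
python3 - <<'E'
from h import *
f,K,W=shot("top")
print("box");rects(f,K,W,(0,0,215),(179,40,255),.0415,(170,210,260,300))
print("window");rects(f,K,W,(80,25,100),(105,130,255),.052,(240,205,310,275))
print("blue");rects(f,K,W,(106,140,60),(125,255,255),.0,(240,205,312,275))
print("tube",cast(K,W,[(135,200),(237,155),(302,171),(412,275)],.05))
for p in [(218,225),(218,252),(258,240),(275,215),(252,240),(300,250)]: print(p,f[p[1],p[0]])
cv2.imwrite("pics/crop.png",cv2.resize(f[200:300,170:320,::-1],None,fx=5,fy=5,interpolation=cv2.INTER_CUBIC))
E
```

```text
box
3184.5 centre mm [534.7 228.8] size [127.3 148.8] ang 12.29
window
1655.5 centre mm [569.2  88.3] size [100.6 111. ] ang 11.24
blue
526.5 centre mm [574.1  85.3] size [130.4 135.4] ang 11.56
tube [[ 0.65606162  0.42628093]
 [ 0.77721363  0.18401949]
 [ 0.74108438  0.02207961]
 [ 0.49432149 -0.24228501]]
(218, 225) [185 186 183]
(218, 252) [252 253 252]
(258, 240) [233 241 243]
(275, 215) [ 36 124 251]
(252, 240) [232 242 244]
(300, 250) [  7  51 151]
```

View pics/crop.png

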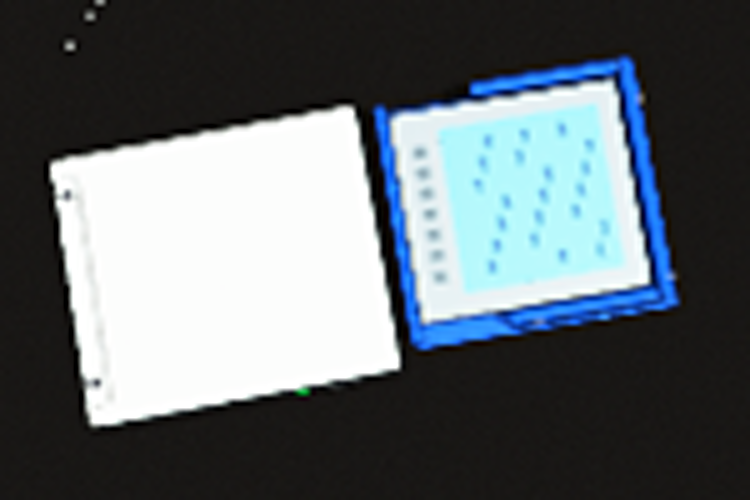

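The box measures 149x127 and the cassette 111x101, which matches the given sizes. Cassette centre is about (569, 88), the rack x axis about 101.3°, and the home centre about (533, 236). I'm setting out, with the gripper half open.

{"name": "carry_out", "arguments": {"plan": [{"travel": [0.05,-0.05,0],"angular": [0,0,-0.08],"grip": 0},{"travel": [0.16,-0.17,0],"angular": [0,0,-0.2],"grip": 0},{"travel": [0.25,-0.27,0],"angular": [0,0,-0.4],"grip": 0},{"travel": [0.34,-0.37,0],"angular": [0,0,-0.55],"grip": 0},{"travel": [0.43,-0.47,0],"angular": [0,0,-0.65],"grip": 0},{"travel": [0.52,-0.57,0],"angular": [0,0,-0.8],"grip": 0},{"travel": [0.61,-0.67,0],"angular": [0,0,-0.9],"grip": 0},{"travel": [0.7,-0.77,0],"angular": [0,0,-1.0],"grip": 0}]}}

```text
time: 0.87
ee_pos: [0.3569, 0.2974, 0.2423]
tcp_rot: [180.0, 0.0, 135.8]
wrist_force: [0.4, 0.5, -0.1]
opening: 0.0428
grasp_force: 0.0
```

{"name": "carry_out", "arguments": {"plan": [{"travel": [0.09,-0.09,0],"angular": [0,0,-0.06],"grip": 0},{"travel": [0.18,-0.19,0],"angular": [0,0,-0.14],"grip": 0},{"travel": [0.27,-0.29,0],"angular": [0,0,-0.2],"grip": 0},{"travel": [0.36,-0.39,0],"angular": [0,0,-0.2],"grip": 0},{"travel": [0.45,-0.49,0],"angular": [0,0,-0.2],"grip": 0},{"travel": [0.54,-0.59,0],"angular": [0,0,-0.2],"grip": 0},{"travel": [0.63,-0.68,0],"angular": [0,0,-0.2],"grip": 0},{"travel": [0.69,-0.73,0],"angular": [0,0,-0.2],"grip": 0}]}}

```text
time: 1.53
ee_pos: [0.5648, 0.0772, 0.2417]
tcp_rot: [-180.0, 0.0, 130.1]
wrist_force: [0.4, 0.6, -0.9]
opening: 0.0426
grasp_force: 0.0
```

```bash
python3 - <<'E'
from h import *
f,K,W=shot("wrist","pics/w1.png")
o=monitor.get_obs();print({k:o[k] for k in("time","ee_pos","tcp_rot","wrist_force","opening","q")})
for n,z,p in(("cas",.052,(569,88)),("box",.0415,(535,229))):
    d=np.linalg.inv(W)@np.array([p[0]/1e3,p[1]/1e3,z,1]);print(n,K[0,0]*d[0]/-d[2]+K[0,2],K[1,1]*d[1]/d[2]+K[1,2])
E
```

```text
{'time': 1.5833, 'ee_pos': array([0.56659377, 0.07588042, 0.24085862]), 'tcp_rot': array([-1.79944848e+02,  5.07233847e-02,  1.30022806e+02]), 'wrist_force': array([-3.01551937, -2.53515638, -1.34395299]), 'opening': 0.0426955328280417, 'q': array([ 7.66256926e+00,  7.99475962e+00,  1.32137106e+01,  9.52383886e+01,
       -7.23655363e-02,  5.76398003e+01])}
cas 292.40867357742457 174.67450767243764
box 368.45869503824423 24.876254409196207
```

View pics/w1.png

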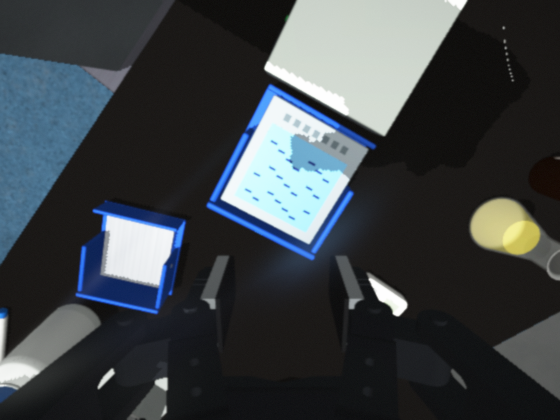

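The wrist view shows the cassette centred near (292,175), as predicted. Next I turn to 101.4° and descend to about 17 mm above it.

{"name": "carry_out", "arguments": {"plan": [{"travel": [0.02,-0.02,-0.05],"angular": [0,0,-0.2],"grip": 0},{"travel": [0.02,-0.02,-0.13],"angular": [0,0,-0.4],"grip": 0},{"travel": [0.02,-0.02,-0.22],"angular": [0,0,-0.6],"grip": 0},{"travel": [0.02,-0.02,-0.31],"angular": [0,0,-0.8],"grip": 0},{"travel": [0.02,-0.02,-0.4],"angular": [0,0,-1],"grip": 0},{"travel": [0.02,-0.02,-0.47],"angular": [0,0,-1],"grip": 0},{"travel": [0.02,-0.02,-0.52],"angular": [0,0,-1],"grip": 0},{"travel": [0.02,-0.02,-0.537],"angular": [0,0,-1],"grip": 0}]}}

```text
time: 2.25
ee_pos: [0.5676, 0.0742, 0.0781]
tcp_rot: [-179.8, -0.0, 101.6]
wrist_force: [-0.4, 0.4, 0.4]
opening: 0.0427
grasp_force: 0.0
```

```bash
python3 - <<'E'
from h import *
shot("wrist","pics/w2.png")
o=monitor.get_obs();print({k:o[k] for k in("time","ee_pos","tcp_rot","wrist_force","opening","q")})
E
```

```text
{'time': 2.3, 'ee_pos': array([0.56777259, 0.07415355, 0.07865422]), 'tcp_rot': array([-1.79785856e+02, -1.69415810e-02,  1.01579373e+02]), 'wrist_force': array([ 0.04884303, -0.02149334, -1.53254375]), 'opening': 0.04248223144708007, 'q': array([ 7.44026932e+00,  8.22733539e+00, -4.47106673e+00,  7.75164060e+01,
        1.44080170e-03,  8.58608624e+01])}
```

View pics/w2.png

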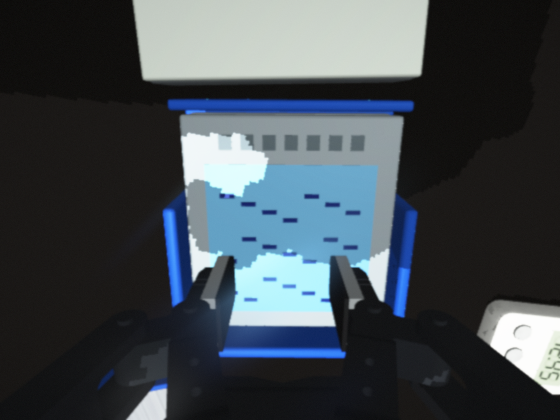

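The fingers sit over the back half of the window. The cassette midline is at about px 291 and the finger midline at 281, so I shift about 4 mm in +x and go down further.

{"name": "carry_out", "arguments": {"plan": [{"travel": [0.007,-0.007,-0.01],"grip": 0,"angular": [0,0,0]},{"travel": [0.014,-0.014,-0.02],"grip": 0,"angular": [0,0,0]},{"travel": [0.014,-0.014,-0.03],"grip": 0,"angular": [0,0,0]},{"travel": [0.014,-0.014,-0.037],"grip": 0,"angular": [0,0,0]},{"travel": [0.014,-0.014,-0.04],"grip": 0,"angular": [0,0,0]},{"travel": [0.014,-0.014,-0.04],"grip": 0,"angular": [0,0,0]}]}}

```text
time: 2.8
ee_pos: [0.5732, 0.0701, 0.0692]
tcp_rot: [-180.0, -0.0, 101.6]
wrist_force: [-0.4, 0.6, 0.2]
opening: 0.0425
grasp_force: 0.0
```

{"name": "carry_out", "arguments": {"plan": [{"travel": [0,0,-0.003],"grip": 0,"angular": [0,0,0]},{"travel": [0,0,-0.005],"grip": 0,"angular": [0,0,0]},{"travel": [0,0,-0.007],"grip": 0,"angular": [0,0,0]},{"travel": [0,0,-0.007],"grip": 0,"angular": [0,0,0]}]}}

```text
time: 3.13
ee_pos: [0.5732, 0.0701, 0.067]
tcp_rot: [-180.0, -0.0, 101.6]
wrist_force: [-0.0, 0.1, -0.7]
opening: 0.0426
grasp_force: 0.0
```

{"name": "carry_out", "arguments": {"plan": [{"travel": [0,0,-0.002],"grip": 0,"angular": [0,0,0]},{"travel": [0,0,-0.004],"grip": 0,"angular": [0,0,0]},{"travel": [0,0,-0.006],"grip": 0,"angular": [0,0,0]},{"travel": [0,0,-0.008],"grip": 0,"angular": [0,0,0]},{"travel": [0,0,-0.01],"grip": 0,"angular": [0,0,0]},{"travel": [0,0,-0.01],"grip": 0,"angular": [0,0,0]}]}}

```text
time: 3.63
ee_pos: [0.5732, 0.07, 0.0639]
tcp_rot: [-180.0, 0.0, 101.6]
wrist_force: [0.3, 0.4, -0.1]
opening: 0.0426
grasp_force: 0.0
```

{"name": "carry_out", "arguments": {"plan": [{"travel": [0,0,-0.001],"grip": 0,"angular": [0,0,0]},{"travel": [0,0,-0.002],"grip": 0,"angular": [0,0,0]},{"travel": [0,0,-0.003],"grip": 0,"angular": [0,0,0]},{"travel": [0,0,-0.003],"grip": 0,"angular": [0,0,0]}]}}

```text
time: 3.97
ee_pos: [0.5732, 0.07, 0.0631]
tcp_rot: [-180.0, -0.0, 101.6]
wrist_force: [-0.2, 0.5, -0.6]
opening: 0.0426
grasp_force: 0.0
```

{"name": "carry_out", "arguments": {"plan": [{"travel": [0,0,-0.001],"grip": 0,"angular": [0,0,0]},{"travel": [0,0,-0.002],"grip": 0,"angular": [0,0,0]},{"travel": [0,0,-0.003],"grip": 0,"angular": [0,0,0]},{"travel": [0,0,-0.003],"grip": 0,"angular": [0,0,0]}]}}

```text
time: 4.3
ee_pos: [0.5732, 0.0701, 0.0622]
tcp_rot: [-180.0, -0.0, 101.6]
wrist_force: [-0.1, 0.3, -0.5]
opening: 0.0425
grasp_force: 0.0
```

{"name": "carry_out", "arguments": {"plan": [{"travel": [0,0,-0.001],"grip": 0,"angular": [0,0,0]},{"travel": [0,0,-0.002],"grip": 0,"angular": [0,0,0]},{"travel": [0,0,-0.003],"grip": 0,"angular": [0,0,0]},{"travel": [0,0,-0.003],"grip": 0,"angular": [0,0,0]}]}}

```text
time: 4.63
ee_pos: [0.5732, 0.0701, 0.0613]
tcp_rot: [-180.0, -0.0, 101.6]
wrist_force: [0.6, -0.2, -0.0]
opening: 0.0428
grasp_force: 0.0
```

{"name": "carry_out", "arguments": {"plan": [{"travel": [0,0,-0.001],"grip": 0,"angular": [0,0,0]},{"travel": [0,0,-0.002],"grip": 0,"angular": [0,0,0]},{"travel": [0,0,-0.003],"grip": 0,"angular": [0,0,0]},{"travel": [0,0,-0.003],"grip": 0,"angular": [0,0,0]}]}}

```text
time: 4.97
ee_pos: [0.5733, 0.07, 0.061]
tcp_rot: [180.0, 0.0, 101.6]
wrist_force: [-1.5, -1.6, 5.8]
opening: 0.0428
grasp_force: 2.8
```

{"name": "carry_out", "arguments": {"plan": [{"travel": [0,0,-0.001],"grip": 0,"angular": [0,0,0]},{"travel": [0,0,-0.002],"grip": 0,"angular": [0,0,0]},{"travel": [0,0,-0.002],"grip": 0,"angular": [0,0,0]}]}}

```text
time: 5.22
ee_pos: [0.5733, 0.07, 0.0608]
tcp_rot: [180.0, 0.0, 101.6]
wrist_force: [-3.4, -0.9, 8.5]
opening: 0.0425
grasp_force: 4.2
```

Contact at TCP z 0.061, now about 8 N, which is a light press. I drag out along the rack x axis.

{"name": "carry_out", "arguments": {"plan": [{"travel": [-0.001,0.005,0],"grip": 0,"angular": [0,0,0]},{"travel": [-0.003,0.014,0],"grip": 0,"angular": [0,0,0]},{"travel": [-0.005,0.024,0],"grip": 0,"angular": [0,0,0]},{"travel": [-0.007,0.034,0],"grip": 0,"angular": [0,0,0]},{"travel": [-0.009,0.044,0],"grip": 0,"angular": [0,0,0]},{"travel": [-0.011,0.054,0],"grip": 0,"angular": [0,0,0]},{"travel": [-0.013,0.064,0],"grip": 0,"angular": [0,0,0]},{"travel": [-0.013,0.067,0],"grip": 0,"angular": [0,0,0]}]}}

```text
time: 5.88
ee_pos: [0.5701, 0.09, 0.061]
tcp_rot: [179.9, 0.1, 101.6]
wrist_force: [0.6, -3.7, 6.8]
opening: 0.0428
grasp_force: 3.5
```

```bash
python3 - <<'E'
from h import *
shot("wrist","pics/w3.png")
o=monitor.get_obs();print({k:o[k] for k in("time","ee_pos","wrist_force")})
E
```

```text
{'time': 5.9333, 'ee_pos': array([0.57006067, 0.09003563, 0.06093199]), 'wrist_force': array([ 0.89975414, -1.15429775,  6.7230313 ])}
```

View pics/w3.png

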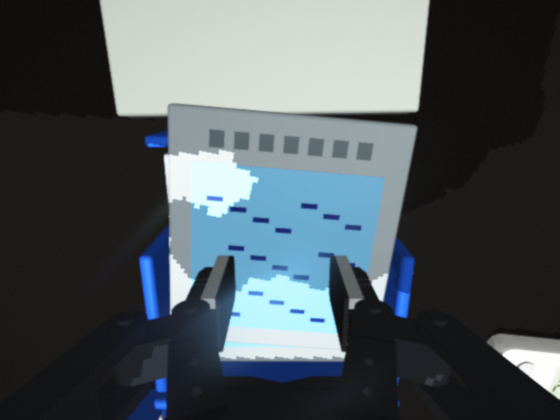

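The cassette follows the fingers but has yawed about 0.08 rad clockwise: its front edge runs from (170,103) to (415,127). I continue the drag while turning slightly counter-clockwise.

{"name": "carry_out", "arguments": {"plan": [{"travel": [-0.002,0.01,0],"grip": 0,"angular": [0,0,0.03]},{"travel": [-0.005,0.025,0],"grip": 0,"angular": [0,0,0.06]},{"travel": [-0.009,0.045,0],"grip": 0,"angular": [0,0,0.09]},{"travel": [-0.013,0.065,0],"grip": 0,"angular": [0,0,0.12]},{"travel": [-0.017,0.085,0],"grip": 0,"angular": [0,0,0.15]},{"travel": [-0.021,0.105,0],"grip": 0,"angular": [0,0,0.16]},{"travel": [-0.025,0.125,0],"grip": 0,"angular": [0,0,0.16]},{"travel": [-0.029,0.143,0],"grip": 0,"angular": [0,0,0.16]}]}}

```text
time: 6.6
ee_pos: [0.5615, 0.1331, 0.061]
tcp_rot: [179.9, 0.1, 106.1]
wrist_force: [1.8, -3.5, 5.5]
opening: 0.0426
grasp_force: 3.1
```

```bash
python3 - <<'E'
from h import *
shot("wrist","pics/w4.png")
o=monitor.get_obs();print({k:o[k] for k in("time","ee_pos","wrist_force")})
E
```

```text
{'time': 6.65, 'ee_pos': array([0.56130331, 0.1339112 , 0.06092521]), 'wrist_force': array([ 0.72546823, -0.71736479,  6.47648173])}
```

View pics/w4.png

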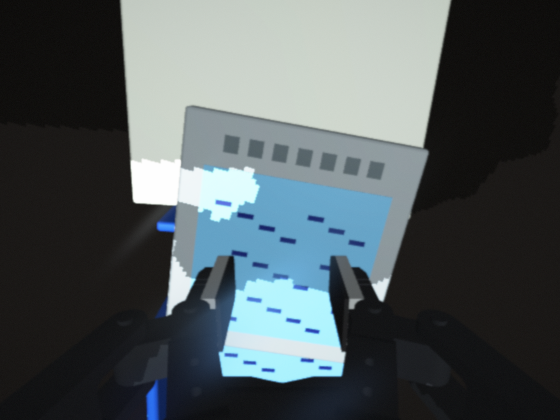

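```bash
python3 - <<'E'
from h import *
f,K,W=shot("wrist")
w=cast(K,W,[(187,106),(428,151)],.052)*1000
d=w[1]-w[0];print(w,np.hypot(*d),np.degrees(np.arctan2(d[1],d[0])))
b=cast(K,W,[(122,5),(133,203),(450,5)],.0415)*1000;print(b)
f,K,W=shot("scene","pics/s5.png");f,K,W=shot("top","pics/t5.png")
cv2.imwrite("pics/t5c.png",cv2.resize(f[200:300,170:320,::-1],None,fx=4,fy=4))
E
```

```text
[[505.51503585 193.6873122 ]
 [603.33376601 203.7070925 ]] 98.33056476819583 5.848530388312208
[[471.24749719 222.67982356]
 [487.79204713 143.81895785]
 [593.55350509 258.27121187]]
```

View pics/t5c.png

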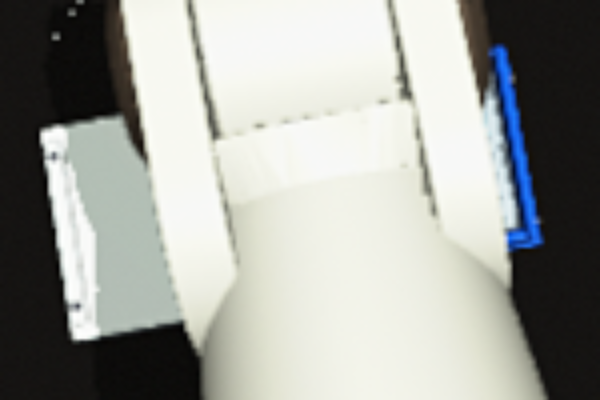

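The top camera is blocked by the arm. The wrist rays put the cassette about 57 mm out, flat and yawed about 6°. Now I lift, go behind its back edge and square it by pushing with both fingers.

{"name": "carry_out", "arguments": {"plan": [{"travel": [0,0,0.015],"grip": 0,"angular": [0,0,0]},{"travel": [0,0,0.05],"grip": 0,"angular": [0,0,0]},{"travel": [0.007,-0.04,0.06],"grip": 0,"angular": [0,0,-0.03]},{"travel": [0.018,-0.1,0.06],"grip": 0,"angular": [0,0,-0.1]},{"travel": [0.03,-0.17,0.06],"grip": 0,"angular": [0,0,-0.13]},{"travel": [0.04,-0.22,0.06],"grip": 0,"angular": [0,0,-0.13]},{"travel": [0.042,-0.235,0.06],"grip": 0,"angular": [0,0,-0.13]},{"travel": [0.042,-0.235,0.06],"grip": 0,"angular": [0,0,-0.13]}]}}

```text
time: 7.47
ee_pos: [0.5735, 0.0611, 0.0782]
tcp_rot: [180.0, 0.0, 102.3]
wrist_force: [0.2, -0.1, -0.7]
opening: 0.0426
grasp_force: 0.0
```

```bash
python3 - <<'E'
from h import *
shot("wrist","pics/w6.png")
o=monitor.get_obs();print({k:o[k] for k in("time","ee_pos","tcp_rot","wrist_force")})
E
```

```text
{'time': 7.5167, 'ee_pos': array([0.57335396, 0.06197301, 0.07811842]), 'tcp_rot': array([ 1.79994608e+02, -3.73271789e-03,  1.02347646e+02]), 'wrist_force': array([ 0.6302871,  0.1287795, -0.4331093])}
```

View pics/w6.png

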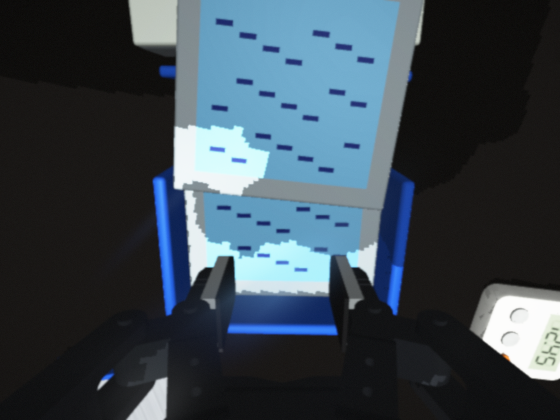

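The top cassette's back edge runs from (178,188) to (385,208), and the fingers are well behind it over the third cassette. I lower the tips to about 3 mm above the third cassette.

{"name": "carry_out", "arguments": {"plan": [{"travel": [0,0,-0.02],"grip": 0,"angular": [0,0,0]},{"travel": [0,0,-0.04],"grip": 0,"angular": [0,0,0]},{"travel": [0,0,-0.055],"grip": 0,"angular": [0,0,0]},{"travel": [0,0,-0.063],"grip": 0,"angular": [0,0,0]},{"travel": [0,0,-0.068],"grip": 0,"angular": [0,0,0]},{"travel": [0,0,-0.072],"grip": 0,"angular": [0,0,0]},{"travel": [0,0,-0.075],"grip": 0,"angular": [0,0,0]},{"travel": [0,0,-0.075],"grip": 0,"angular": [0,0,0]}]}}

```text
time: 8.18
ee_pos: [0.5733, 0.0626, 0.0553]
tcp_rot: [-180.0, -0.0, 102.4]
wrist_force: [-0.2, 0.7, 0.1]
opening: 0.0424
grasp_force: 0.0
```

{"name": "carry_out", "arguments": {"plan": [{"travel": [-0.004,0.016,0],"grip": 0,"angular": [0,0,0]},{"travel": [-0.008,0.032,0],"grip": 0,"angular": [0,0,0]},{"travel": [-0.012,0.048,0],"grip": 0,"angular": [0,0,0]},{"travel": [-0.016,0.065,0],"grip": 0,"angular": [0,0,0]},{"travel": [-0.02,0.082,0],"grip": 0,"angular": [0,0,0]},{"travel": [-0.024,0.099,0],"grip": 0,"angular": [0,0,0]},{"travel": [-0.028,0.115,0],"grip": 0,"angular": [0,0,0]},{"travel": [-0.031,0.13,0],"grip": 0,"angular": [0,0,0]}]}}

```text
time: 8.85
ee_pos: [0.5638, 0.1022, 0.0554]
tcp_rot: [-180.0, 0.0, 102.4]
wrist_force: [-0.4, -0.9, 0.2]
opening: 0.043
grasp_force: 0.1
```

```bash
python3 - <<'E'
from h import *
shot("wrist","pics/w7.png")
o=monitor.get_obs();print({k:o[k] for k in("time","ee_pos","tcp_rot","wrist_force")})
E
```

```text
{'time': 8.9, 'ee_pos': array([0.56367789, 0.10271911, 0.05537257]), 'tcp_rot': array([-1.79996847e+02, -1.73693969e-02,  1.02468607e+02]), 'wrist_force': array([-1.18739251,  0.41289826, -0.29513606])}
```

View pics/w7.png

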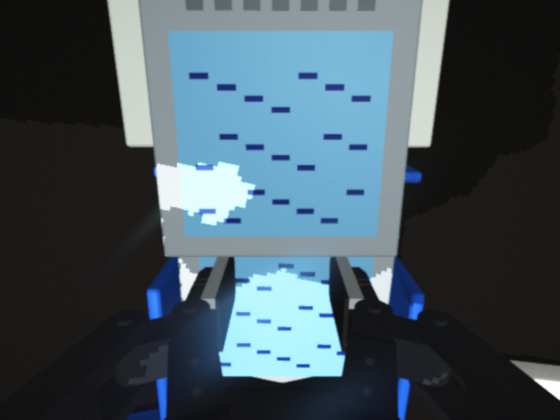

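The cassette is now squared on the fingers and centred on the light box, with its back edge level at row 256. I push on.

{"name": "carry_out", "arguments": {"plan": [{"travel": [-0.005,0.02,0],"grip": 0,"angular": [0,0,0]},{"travel": [-0.011,0.045,0],"grip": 0,"angular": [0,0,0]},{"travel": [-0.017,0.07,0],"grip": 0,"angular": [0,0,0]},{"travel": [-0.023,0.095,0],"grip": 0,"angular": [0,0,0]},{"travel": [-0.029,0.12,0],"grip": 0,"angular": [0,0,0]},{"travel": [-0.035,0.145,0],"grip": 0,"angular": [0,0,0]},{"travel": [-0.041,0.17,0],"grip": 0,"angular": [0,0,0]},{"travel": [-0.046,0.19,0],"grip": 0,"angular": [0,0,0]}]}}

```text
time: 9.57
ee_pos: [0.5499, 0.1595, 0.0554]
tcp_rot: [-180.0, -0.0, 102.5]
wrist_force: [0.2, -0.6, -0.6]
opening: 0.0426
grasp_force: 0.1
```

{"name": "carry_out", "arguments": {"plan": [{"travel": [-0.001,0.005,0],"grip": 0,"angular": [0,0,0]},{"travel": [-0.002,0.01,0],"grip": 0,"angular": [0,0,0]},{"travel": [-0.003,0.015,0],"grip": 0,"angular": [0,0,0]},{"travel": [-0.004,0.02,0],"grip": 0,"angular": [0,0,0]}]}}

```text
time: 9.9
ee_pos: [0.549, 0.1645, 0.0554]
tcp_rot: [180.0, 0.0, 102.4]
wrist_force: [0.5, -1.0, 0.3]
opening: 0.0431
grasp_force: 0.2
```

```bash
python3 - <<'E'
from h import *
f,K,W=shot("wrist","pics/w8.png")
o=monitor.get_obs();print({k:o[k] for k in("time","ee_pos","tcp_rot","wrist_force")})
f,K,W=shot("scene","pics/s8.png")
E
```

```text
{'time': 9.95, 'ee_pos': array([0.54899435, 0.16465123, 0.05541115]), 'tcp_rot': array([ 1.79995657e+02, -4.71169926e-03,  1.02420010e+02]), 'wrist_force': array([-0.47071381,  0.1174834 , -0.1168077 ])}
```

{"name": "carry_out", "arguments": {"plan": [{"travel": [-0.0005,0.003,0],"grip": 0,"angular": [0,0,0]},{"travel": [-0.001,0.006,0],"grip": 0,"angular": [0,0,0]},{"travel": [-0.002,0.009,0],"grip": 0,"angular": [0,0,0]},{"travel": [-0.0025,0.012,0],"grip": 0,"angular": [0,0,0]},{"travel": [-0.003,0.014,0],"grip": 0,"angular": [0,0,0]},{"travel": [-0.003,0.014,0],"grip": 0,"angular": [0,0,0]}]}}

```text
time: 10.5
ee_pos: [0.548, 0.1689, 0.0554]
tcp_rot: [-180.0, -0.0, 102.4]
wrist_force: [-1.2, -0.6, -0.2]
opening: 0.0428
grasp_force: 0.0
```

{"name": "carry_out", "arguments": {"plan": [{"travel": [-0.0005,0.002,0],"grip": 0,"angular": [0,0,0]},{"travel": [-0.001,0.004,0],"grip": 0,"angular": [0,0,0]},{"travel": [-0.001,0.006,0],"grip": 0,"angular": [0,0,0]},{"travel": [-0.001,0.006,0],"grip": 0,"angular": [0,0,0]}]}}

```text
time: 10.83
ee_pos: [0.5478, 0.1707, 0.0554]
tcp_rot: [180.0, -0.0, 102.4]
wrist_force: [-0.4, 0.1, 0.1]
opening: 0.0427
grasp_force: 0.0
```

{"name": "carry_out", "arguments": {"plan": [{"travel": [-0.0005,0.002,0],"grip": 0,"angular": [0,0,0]},{"travel": [-0.001,0.004,0],"grip": 0,"angular": [0,0,0]},{"travel": [-0.001,0.006,0],"grip": 0,"angular": [0,0,0]},{"travel": [-0.001,0.006,0],"grip": 0,"angular": [0,0,0]}]}}

```text
time: 11.17
ee_pos: [0.5474, 0.1718, 0.0553]
tcp_rot: [-180.0, 0.1, 102.4]
wrist_force: [-0.2, -4.5, 1.2]
opening: 0.043
grasp_force: 2.2
```

{"name": "carry_out", "arguments": {"plan": [{"travel": [-0.0005,0.002,0],"grip": 0,"angular": [0,0,0]},{"travel": [-0.001,0.004,0],"grip": 0,"angular": [0,0,0]},{"travel": [-0.001,0.006,0],"grip": 0,"angular": [0,0,0]},{"travel": [-0.001,0.006,0],"grip": 0,"angular": [0,0,0]}]}}

```text
time: 11.5
ee_pos: [0.5473, 0.1721, 0.0554]
tcp_rot: [-180.0, 0.2, 102.3]
wrist_force: [0.8, -14.4, 0.8]
opening: 0.0429
grasp_force: 6.5
```

```bash
python3 - <<'E'
from h import *
f,K,W=shot("wrist")
# back edge of cassette: transition along columns from grey top to dark below, at z=.0505
g=cv2.cvtColor(f,cv2.COLOR_RGB2GRAY).astype(int)
for x in (250,265,280,295,310):
    d=np.diff(g[150:330,x]); i=np.argsort(d)[:3]+150; print(x,i,d[i-150],[np.round(cast(K,W,(x,int(j)),.0505)[0]*1000,1) for j in i[:1]])
E
```

```text
250 [296 189 297] [-80 -33 -32] [array([535.5, 159.7])]
265 [296 297 295] [-76 -35 -28] [array([542.1, 161.2])]
280 [296 155 198] [-78 -48 -42] [array([548.8, 162.6])]
295 [296 297 295] [-91 -42 -29] [array([555.4, 164.1])]
310 [296 297 208] [-94 -78 -54] [array([562. , 165.5])]
```

It is firm against the stop at y about 0.172 (0.171 predicted), with 14 N. I back off and lift clear.

{"name": "carry_out", "arguments": {"plan": [{"travel": [0.0005,-0.003,0],"grip": 0,"angular": [0,0,0]},{"travel": [0.002,-0.01,0],"grip": 0,"angular": [0,0,0]},{"travel": [0.006,-0.03,0],"grip": 0,"angular": [0,0,0]},{"travel": [0.011,-0.05,0.01],"grip": 0,"angular": [0,0,0]},{"travel": [0.011,-0.05,0.1],"grip": 0,"angular": [0,0,0]},{"travel": [0.011,-0.05,0.23],"grip": 0,"angular": [0,0,0]},{"travel": [0.011,-0.05,0.36],"grip": 0,"angular": [0,0,0]},{"travel": [0.011,-0.05,0.47],"grip": 0,"angular": [0,0,0]}]}}

```text
time: 12.22
ee_pos: [0.5505, 0.1588, 0.1993]
tcp_rot: [179.9, -0.0, 102.4]
wrist_force: [0.9, 1.1, -0.1]
opening: 0.0428
grasp_force: 0.0
```

{"name": "carry_out", "arguments": {"plan": [{"travel": [-0.1,-0.1,0.08],"grip": 0,"angular": [0,0,0]},{"travel": [-0.2,-0.2,0.16],"grip": 0,"angular": [0,0,0]},{"travel": [-0.28,-0.3,0.22],"grip": 0,"angular": [0,0,0]},{"travel": [-0.36,-0.4,0.22],"grip": 0,"angular": [0,0,0]},{"travel": [-0.44,-0.5,0.22],"grip": 0,"angular": [0,0,0]},{"travel": [-0.52,-0.6,0.22],"grip": 0,"angular": [0,0,0]},{"travel": [-0.58,-0.68,0.22],"grip": 0,"angular": [0,0,0]},{"travel": [-0.58,-0.68,0.22],"grip": 0,"angular": [0,0,0]}]}}

```text
time: 12.88
ee_pos: [0.3736, -0.048, 0.2637]
tcp_rot: [179.9, 0.1, 102.2]
wrist_force: [-0.1, 0.9, -0.1]
opening: 0.0427
grasp_force: 0.0
```

```bash
python3 - <<'E'
from h import *
f,K,W=shot("top","pics/t9.png")
o=monitor.get_obs();print({k:o[k] for k in("time","ee_pos","wrist_force")})
print("window on box");rects(f,K,W,(80,40,100),(105,130,255),.0505,(170,210,248,300),3,100)
print("third window");rects(f,K,W,(80,40,100),(105,130,255),.043,(248,205,310,275),2,100)
print("box+cassette");rects(f,K,W,(0,0,130),(179,130,255),.0415,(170,210,246,300))
E
```

```text
{'time': 12.9333, 'ee_pos': array([ 0.37518595, -0.04671672,  0.26346234]), 'wrist_force': array([0.61507506, 0.56157838, 0.62902293])}
window on box
1202.5 centre mm [533.4 236.1] size [81.1 91.4] ang 12.37
third window
1384.0 centre mm [570.5  82.4] size [ 99.9 100. ] ang 11.63
box+cassette
3213.5 centre mm [535.5 229. ] size [129.7 149.5] ang 12.26
```

The cassette is at (533.4, 236.1), angle 12.4°, which matches home at (533.2, 235.6) and 12.3°. The third cassette's measured rect fits its place in the rack.

```bash
python3 -c "
from workcell import ticket
print(ticket.job_done())"
```

```text
the job is handed in; nothing more can be done
None
```

The top cassette was slid onto the light box and pushed up against the stop bar; the final camera check puts it within about 1 mm and 0.1° of the estimated home position. The third cassette measures in place, the arm is clear, and I handed the job in at about 13 s; no verdict was returned.

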